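# Switch on the washroom radio and roll its volume wheel to the third click

### The job

Switch on the radio standing on the washroom shelf by pressing the round on/off key on its top all the way in with a fingertip, then roll the ribbed volume wheel beside it, by stroking the part that stands out of the slot with a fingertip, until it has clicked into the third of its four marked positions, counted from the quiet end where the marks beside the slot are shortest. Do not lift or shove the radio, and leave all the other things where they are.

Things in the scene. Friction and masses are not known exactly. Their poses are not given: they have to be found in the camera images.
- radio: portable bathroom radio, cream plastic case 90 deep x 230 long x 120 mm high, about 1.2 kg, standing loose on four rubber feet. Origin: centre of its underside, on the shelf. x: from its front (grille) to its back, y along its length, z up. The flat deck on top carries the key (+y half), the wheel (-y half) and a folded aerial along the back edge (x = 36 mm, top 9 mm above the deck).
- wheel_top (a point): highest point of the volume wheel's rim, 129 mm above the shelf, at x = -12, y = -45 mm on the radio. Dark ribbed disc of radius 28, width 16 mm, mostly inside the case; axle along the radio's x, 28 mm below this point; the rim stands 9 mm out of a slot 48 mm long (radio's y). Tick marks on the deck along the slot show the four positions, from short (quiet, +y) to long (loud, -y).
- volume_wheel (a joint): turn of the volume wheel, rad. Clicks at 0 (first, quietest), 0.42, 0.84 (third, wanted), 1.26 (fourth); starts in the first or second. Grows when the top of the rim moves to the radio's -y; a click is 11.8 mm along the rim. A spring detent pulls it into the nearest position; about 0.05 N m (2 N along the rim) takes it to the next. Stops 0.1 rad beyond the first and fourth.
- wheel_index (a point): white line across the wheel's rim that points at the tick marks and turns with the wheel. Seen from above, in the radio's axes, it lies towards +y of wheel_top by 16.5 mm (first) or 5.8 mm (second), towards -y by 5.8 mm (third) or 16.5 mm (fourth).
- key_top (a point): centre of the top face of the on/off key, moving with it: a round grey key of diameter 22 mm that stands 7 mm out of the deck (127 mm above the shelf) at x = -12, y = +62 mm in the radio's axes.
- power_key (a joint): how far the on/off key is pushed in, m: 0 out, 0.004 fully in. It springs back; fully in takes about 4 N. The radio switches on when it is more than 3 mm in.
- cup: pale pink plastic cup, diameter 74, 95 mm high, beside the radio's -y end; origin at the centre of its underside
- pump_bottle: chunky green glass bottle with a closed white pump head, diameter 74, 155 mm high over all, beside the radio's +y end; origin at the centre of its underside
- jar: glass jar with a steel lid, diameter 60, 75 mm high, behind the radio; origin at the centre of its underside
- tweezers: steel tweezers, 95 mm long, 8 mm high, lying in front of the radio; origin under the middle, x along the length
- toothbrush: bamboo toothbrush, 190 mm long, 17 mm high at the bristles, lying behind the radio; origin under the handle, x along the length
- scrubber: round grey silicone scrubber, diameter 70, 22 mm high, lying in front of the radio; origin at the centre of its underside
- comb: brown comb, 150 x 30 x 4 mm, lying in front of the radio; origin under the middle, x along the length

How it is judged:
By the outcome, as a careful person would: the job done as asked, in the order asked, and still so for the second after the job is handed in, with the robot touching nothing.
It also fails if it takes over 42 s, if anything falls off the work surface, if the arm or the gripper's body presses on something with over 40 N, if the wrist force passes 120 N, or if a joint passes its speed limit or range.

### The arm

A 6-joint arm with a two-finger parallel gripper is mounted at the origin on the work surface. World frame = base frame: x ahead of the robot, y to its left, z up, the work surface at z = 0. Lengths are in m, angles in rad, forces in N, time in s.
With the tool pointing down it reaches from about 0.25 to 0.775 m from the base axis. Payload 4 kg.
Tool frame: the origin (TCP) lies at the centre of the arm's flange, where the gripper is bolted on; the fingertips stand 199 mm ahead of it and the grasp point (between the pads) lies 180 mm ahead of it (robot.tcp_to_tips is the distance from the TCP to the fingertips, in m); z points along the fingers, y is the line along which they close (so a half turn about z gives the same grasp; the last joint's range is limited). The gripper opens to 94 mm and grips with 3 to 60 N. Pads are 16 mm wide; open, the fingers measure 119 mm over their backs; the gripper's body (75 mm by 177 mm) begins 78 mm behind the grasp point.
Start: joints at [-0.103, 0.087, 1.371, -0, 1.684, -0.103], TCP at [0.55, -0, 0.405] pointing down, gripper open.
Joint ranges: [-3.1, 3.1], [-0.76, 2.03], [0.27, 2.55], [-1.08, 4.22], [0.17, 2.65], [-2.57, 2.57]. Speed limits (rad/s): [2.79, 2.79, 3.14, 3.14, 3.14, 3.14].

### API

Orientations are given as [roll, pitch, yaw] about the fixed x, y, z axes, in that order (R = Rz(yaw) Ry(pitch) Rx(roll)).
In Python, from bench import telemetry, snapshot, ticket, robot gives the robot as it stands.
- The arm moves only by the tool apply_moves, never from a script. Its argument "moves" is a list that holds one entry, the list of rows, each a list of 5 numbers: the shift along the tool's x, y, z in units of 50 mm (1.0 is 50 mm), then the turn about the tool's z in units of 10 degrees (1.0 is 10 degrees), then the closure, from 0 (fully open) to 1 (shut). A call has 1 to 10 rows; each row is the pose to reach, as a shift and turn from the pose commanded when the call began, along the tool's axes at that moment; what a row does not reach only later rows make up. A row lasts 1/8 s, in which the tool goes at most 62.5 mm and 10.7 degrees, less where a joint would pass 70% of its speed; a pose out of reach is approached as far as the arm can. A call with a gripper value outside its range is refused whole. The fingers move at their own pace and stop on an object; the grip force is fixed at half the most. Time passes only in rows, so rows that repeat a pose let the fingers close. It gives the time, the measured TCP pose, the force, the opening and the grip force at its end, in the units of the state.
- telemetry.get_obs(): the state, without advancing time (a new reading comes with each control period).
- snapshot(name): name is "scene" or "side" or "wrist"; returns a dict with "image" (480x640x3 uint8, red, green, blue), "fovy" (degrees; the focal length in pixels is half the picture's height over the tangent of half this angle, whatever the lens; pixels are square), "cx", "cy" (the principal point, pixels), "R" (3x3) and "t" (3): a world point X has camera coordinates R X + t. Camera axes: x right, y down, z forward; pixel columns grow to the right and rows downward; lengths in m; the calibration is good to about 2 mm. A picture is of the moment at which its call begins. There is no depth.
- ticket.close_job(): hands the job in; it is judged then, once.
The state is a dict: "time": time; "joint_positions": joint angles; "qvel": joint speeds; "joint_torque": joint torques, N m; "tool_pos": TCP position; "ee_rot": TCP orientation; "wrist_force": force on the tool from outside, world axes, zero at the start; "wrist_torque": the same for the moment, N m; "width": finger opening in m; "finger_force": force on a finger pad.
Only numpy, scipy, OpenCV 4.12 (cv2) and the standard library are available. Lean on these libraries where they do the work, as an engineer would, in place of code of your own. Each camera call takes 0.05 s, during which the arm holds its last target. There are 200 camera calls.

## Working session

There is one attempt and no reset: what is moved stays moved. The work goes in short steps, Python scripts to look and compute and a tool call to move; the robot and the scene stay as the last step left them, time stands still between calls to the robot, and variables do not carry over. Pictures are saved under pics/ and viewed, at most 10 in all, crops included, and the job is handed in when it is done.

Besides the shell and the picture viewer there is one more tool, called after "Emit:" as a command line: name --argument value ..., lists and objects as JSON in quotes. apply_moves: Moves the arm, as the interface text tells. Its arguments: {"type":"object","properties":{"moves":{"type":"array","items":{"type":"array","items":{"type":"array","items":{"type":"number"}}}}},"required":["moves"]}

```bash
mkdir -p pics; cat > h.py <<'E'
import numpy as np, cv2
from bench import telemetry, snapshot, ticket, robot
def ray(s,u,v):
    f=240/np.tan(np.radians(s["fovy"])/2); R=np.array(s["R"]);t=np.array(s["t"])
    d=R.T@np.array([(u-s["cx"])/f,(v-s["cy"])/f,1]); return -R.T@t,d
def onz(s,u,v,z):
    o,d=ray(s,u,v); return o+d*(z-o[2])/d[2]
def proj(s,X):
    f=240/np.tan(np.radians(s["fovy"])/2); c=np.array(s["R"])@np.array(X)+np.array(s["t"])
    return f*c[0]/c[2]+s["cx"],f*c[1]/c[2]+s["cy"]
def save(s,n): cv2.imwrite("pics/"+n+".png",s["image"][:,:,::-1])
E
python3 - <<'E'
from h import *
import pickle
D={n:snapshot(n) for n in("scene","side","wrist")}
pickle.dump(D,open("d0.pkl","wb"))
for n in D: save(D[n],n+"0"); s=D[n]; print(n,s["fovy"],s["cx"],s["cy"],np.round(-np.array(s["R"]).T@s["t"],3),np.round(s["R"][2],2))
o=telemetry.get_obs(); print(o)
E
```

```text
scene 43.68438996537069 317.7990726997 233.6378573455369 [ 0.952 -0.401  1.069] [-0.32  0.41 -0.85]
side 43.649108677450684 322.1531723289625 238.27455038000895 [ 0.435 -0.684  0.551] [ 0.19  0.83 -0.53]
wrist 71.5008640953927 324.7491692462486 231.95629914521248 [0.55  0.072 0.384] [-0.   -0.25 -0.97]
{'time': 0.15, 'joint_positions': array([-1.03088258e-01,  8.77722377e-02,  1.37188182e+00,  1.22289621e-06,
        1.68362452e+00, -1.03096294e-01]), 'qvel': array([-0.00145275, -0.00151634, -0.00465704,  0.00059322,  0.00144395,
        0.00257979]), 'joint_torque': array([ 1.24418581e-03, -3.40636396e+01, -3.02795255e+01,  7.18983379e-02,
        3.04441026e-02, -1.11468453e-04]), 'tool_pos': array([5.49909684e-01, 1.13676869e-05, 4.03792712e-01]), 'ee_rot': array([-3.13991580e+00, -1.74713824e-04,  1.57080435e+00]), 'wrist_force': array([ 0.18077043, -0.53636243,  0.55541505]), 'wrist_torque': array([-0.01795337,  0.00237822,  0.03331802]), 'finger_force': 0.0, 'width': 0.09422810586177433}
```

View pics/scene0.png

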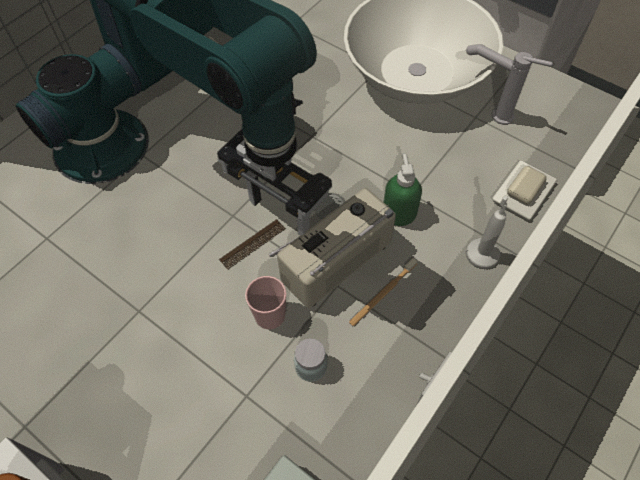

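View pics/wrist0.png

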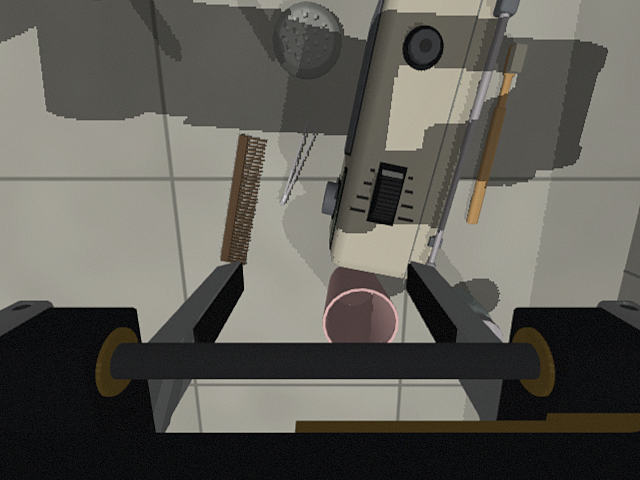

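The wrist view shows the key at about (423,47), the wheel at about (387,195), and the aerial on the right. I'll measure these and enlarge the wheel.

```bash
python3 - <<'E'
from h import *
import pickle
D=pickle.load(open("d0.pkl","rb")); s=D["wrist"]
im=s["image"]
g=im.max(2)
for name,(x0,y0,x1,y1) in dict(key=(395,15,450,75),wheel=(366,160,408,226)).items():
    m=(g[y0:y1,x0:x1]<70).astype(np.uint8)
    n,l,st,c=cv2.connectedComponentsWithStats(m); i=1+np.argmax(st[1:,4]); print(name,st[i],c[i]+[x0,y0])
k=onz(s,423,46,.127); w=onz(s,387,195,.127); print("key",k,"wheel",w,"dist",np.linalg.norm(k-w),"want .107; yaw",np.degrees(np.arctan2(*(k-w)[[1,0]])))
print([proj(s,p) for p in (k,w)])
a=cv2.resize(im[150:240,340:430],None,fx=6,fy=6,interpolation=cv2.INTER_CUBIC)
b=cv2.resize(im[10:80,390:460],None,fx=3,fy=3)
c=np.zeros((540,760,3),np.uint8); c[:540,:540]=a; c[:210,545:755]=b
cv2.imwrite("pics/crop1.png",c[:,:,::-1])
E
```

```text
key [   7   10   42   46 1464] [422.45286885  47.12295082]
wheel [   0    2   42   64 1587] [385.68557026 194.6773787 ]
key [0.61777766 0.13866536 0.127     ] wheel [0.59765567 0.03479248 0.127     ] dist 0.10580391833970842 want .107; yaw 79.03660251880646
[(np.float64(423.0000000000015), np.float64(45.99999999999949)), (np.float64(387.0000000000013), np.float64(194.99999999999994))]
```

View pics/crop1.png

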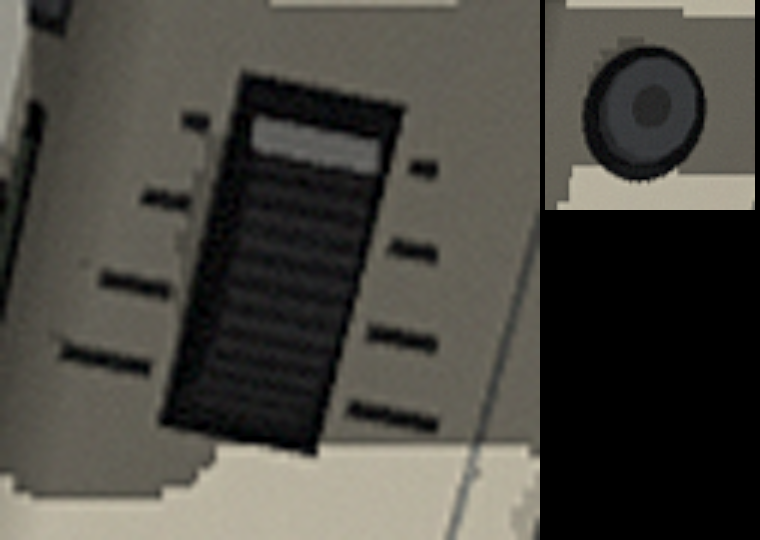

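The index line sits level with the shortest ticks, so the wheel is in position one. It needs two clicks towards the radio's -y.

```bash
python3 - <<'E'
from h import *
import pickle
D=pickle.load(open("d0.pkl","rb")); s=D["wrist"]
C=[(340+a/6,150+b/6) for a,b in((245,72),(405,105),(320,455),(160,425))]
P=np.array([onz(s,*c,.120) for c in C]); print(np.round(P,4),"slot len",np.linalg.norm(P[0]-P[3]),np.linalg.norm(P[1]-P[2]),"w",np.linalg.norm(P[0]-P[1]))
w=P.mean(0); k=onz(s,425.7,45,.127); d=(k-w)[:2]
print("w",w,"k",k,np.linalg.norm(d),np.degrees(np.arctan2(d[1],d[0])), "slot yaw",np.degrees(np.arctan2(*(P[0]-P[3])[[1,0]])))
E
```

```text
[[0.593  0.0594 0.12  ]
 [0.6139 0.0553 0.12  ]
 [0.6053 0.0086 0.12  ]
 [0.5835 0.0128 0.12  ]] slot len 0.04762048897194796 0.047417262835721195 w 0.021317221476167218
w [0.59890748 0.03402259 0.12      ] k [0.61960358 0.13929047 0.127     ] 0.1072830573578163 78.8772715363596 slot yaw 78.49464035686299
```

Emit:
apply_moves --moves '[[[1,0.5,0,-1,1],[2,1,0,-2,1],[2.76,1.4,0,-3,1],[2.76,1.4,0,-4,1],[2.76,1.4,0,-5,1],[2.76,1.4,0,-6,1],[2.76,1.4,0,-7,1],[2.76,1.4,0,-7.9,1],[2.76,1.4,0,-7.9,1]]]'

```text
time: 1.27
tool_pos: [0.62, 0.138, 0.4041]
ee_rot: [-3.141, -0.001, 2.948]
wrist_force: [-0.4, -0.1, -0.3]
width: 0.0077
finger_force: 0.0
```

Emit:
apply_moves --moves '[[[0,0,0.6,0,1],[0,0,1.2,0,1],[0,0,1.4,0,1],[0,0,1.4,0,1]]]'

```text
time: 1.78
tool_pos: [0.62, 0.138, 0.3341]
ee_rot: [-3.141, -0.001, 2.948]
wrist_force: [0.7, 0.5, 0.1]
width: 0.0007
finger_force: 0.0
```

```bash
python3 - <<'E'
from h import *
D=[snapshot(n) for n in ("wrist","side")]
save(D[0],"wrist1")
im=np.hstack([cv2.resize(D[0]["image"][100:480,120:520],(400,380)),cv2.resize(D[1]["image"][100:340,200:440],(380,380))])
cv2.imwrite("pics/c2.png",im[:,:,::-1]); o=telemetry.get_obs(); print(o["tool_pos"],o["width"],o["wrist_force"])
E
```

```text
[0.6203303  0.13801029 0.33619228] 0.0008327604238811123 [-0.09124728  0.29649853  0.95488506]
```

View pics/c2.png

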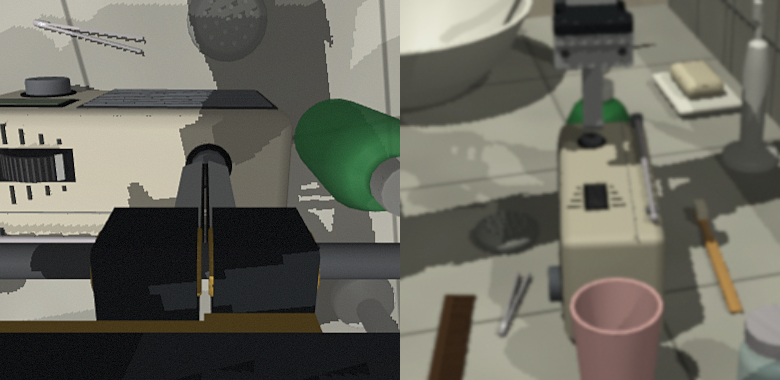

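The fingertips are centred over the key. Next I press it step by step.

Emit:
apply_moves --moves '[[[0,0.02,0.12,0,1],[0,0.02,0.2,0,1],[0,0.02,0.24,0,1],[0,0.02,0.26,0,1],[0,0.02,0.26,0,1]]]'

```text
time: 2.5
tool_pos: [0.6203, 0.1391, 0.3225]
ee_rot: [3.141, 0.002, 2.95]
wrist_force: [0.8, -0.4, 4.2]
width: 0.0008
finger_force: 1.9
```

Emit:
apply_moves --moves '[[[0,0,0.02,0,1],[0,0,0.04,0,1],[0,0,0.04,0,1],[0,0,0.04,0,1]]]'

```text
time: 3.0
tool_pos: [0.6202, 0.1391, 0.3224]
ee_rot: [3.141, 0.003, 2.95]
wrist_force: [-1.5, -0.2, 9.0]
width: 0.0005
finger_force: 4.7
```

Emit:
apply_moves --moves '[[[0,0,-0.4,0,1],[0,-0.3,-0.6,0,1],[0,-1.2,-0.6,0,1],[0,-1.9,-0.6,0,1],[0,-1.9,-0.4,0,1],[0,-1.9,-0.24,0,1],[0,-1.9,-0.18,0,1],[0,-1.9,-0.14,0,1],[0,-1.9,-0.14,0,1]]]'

```text
time: 4.12
tool_pos: [0.6021, 0.0464, 0.3269]
ee_rot: [3.141, 0.0, 2.951]
wrist_force: [-1.0, 0.8, 0.5]
width: 0.0008
finger_force: 0.3
```

```bash
python3 - <<'E'
from h import *
D=[snapshot(n) for n in ("wrist","side")]
im=np.hstack([cv2.resize(D[0]["image"][100:480,120:520],(400,380)),cv2.resize(D[1]["image"][100:340,200:440],(380,380))])
cv2.imwrite("pics/c3.png",im[:,:,::-1])
for i in range(4): o=telemetry.get_obs(); print(o["tool_pos"],o["wrist_force"])
E
```

```text
[0.60218858 0.04617022 0.32697801] [-0.94452549  0.27506421  2.0053563 ]
[0.60218858 0.04617022 0.32697801] [-0.94452549  0.27506421  2.0053563 ]
[0.60218858 0.04617022 0.32697801] [-0.94452549  0.27506421  2.0053563 ]
[0.60218858 0.04617022 0.32697801] [-0.94452549  0.27506421  2.0053563 ]
```

View pics/c3.png

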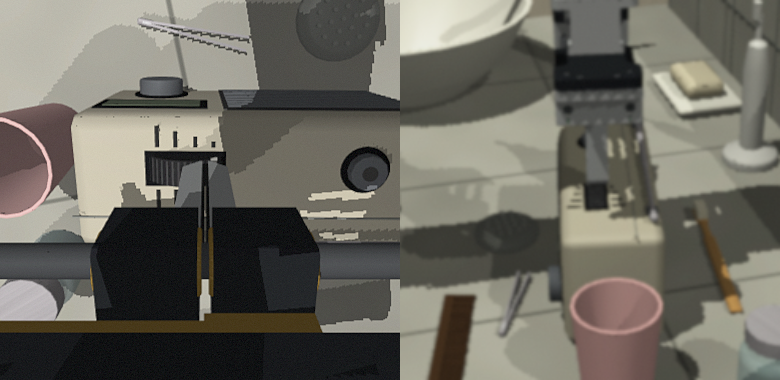

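The fingertip is resting lightly on the wheel's quiet side. Now I press a little and stroke towards -y.

Emit:
apply_moves --moves '[[[0,0,0.05,0,1],[0,0,0.05,0,1],[0,-0.08,0.05,0,1],[0,-0.16,0.05,0,1],[0,-0.24,0.05,0,1]]]'

```text
time: 4.85
tool_pos: [0.5996, 0.0344, 0.3283]
ee_rot: [3.14, 0.004, 2.95]
wrist_force: [-5.6, 1.8, 12.7]
width: -0.0003
finger_force: 6.1
```

Emit:
apply_moves --moves '[[[0,-0.08,0,0,1],[0,-0.16,0,0,1],[0,-0.24,0,0,1],[0,-0.24,0,0,1]]]'

```text
time: 5.35
tool_pos: [0.5975, 0.0217, 0.3258]
ee_rot: [-3.141, 0.002, 2.949]
wrist_force: [-2.0, -0.7, 6.2]
width: 0.0002
finger_force: 3.3
```

Emit:
apply_moves --moves '[[[0,0,-0.2,0,1],[0,0,-0.6,0,1],[0,0.8,-0.9,0,1],[0,1.4,-0.9,0,1],[0,1.4,-0.9,0,1]]]'

```text
time: 5.98
tool_pos: [0.6111, 0.0927, 0.3691]
ee_rot: [3.141, 0.0, 2.953]
wrist_force: [1.0, 0.3, 0.1]
width: 0.0005
finger_force: 0.0
```

```bash
python3 - <<'E'
from h import *
s=snapshot("wrist"); save(s,"wrist4")
w=[0.599,0.034,.129]; u,v=map(int,proj(s,w)); print(u,v)
y0,x0=max(v-60,0),max(u-60,0)
cv2.imwrite("pics/c4.png",cv2.resize(s["image"][y0:y0+120,x0:x0+140],None,fx=5,fy=5,interpolation=cv2.INTER_CUBIC)[:,:,::-1])
E
```

```text
239 252
```

View pics/c4.png

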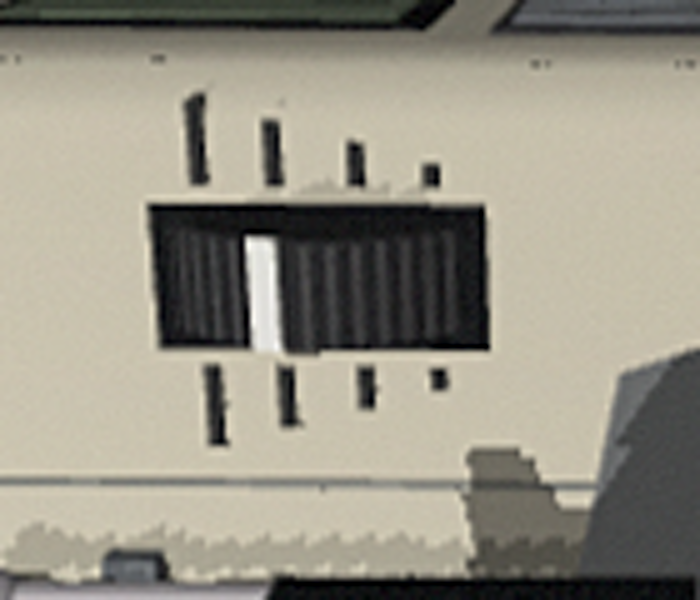

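The index now stands at the third tick, about 5 mm to the -y side of the wheel top, where 5.8 is expected. I'll check the display and whether the radio shifted, using pictures I already have.

```bash
python3 - <<'E'
from h import *
a=cv2.imread("pics/wrist1.png"); b=cv2.imread("pics/wrist4.png")
s=snapshot("wrist"); C=[(179+x/5,192+y/5) for x,y in((148,206),(486,206),(490,350),(160,350))]
print(np.mean([onz(s,*c,.12) for c in C],0),"was .5989 .0340")
cv2.imwrite("pics/c5.png",np.hstack([cv2.resize(a[150:250,100:300],None,fx=2,fy=4),cv2.resize(b[150:250,100:300],None,fx=2,fy=4)]))
E
```

```text
[0.59834378 0.03318776 0.12      ] was .5989 .0340
```

View pics/c5.png

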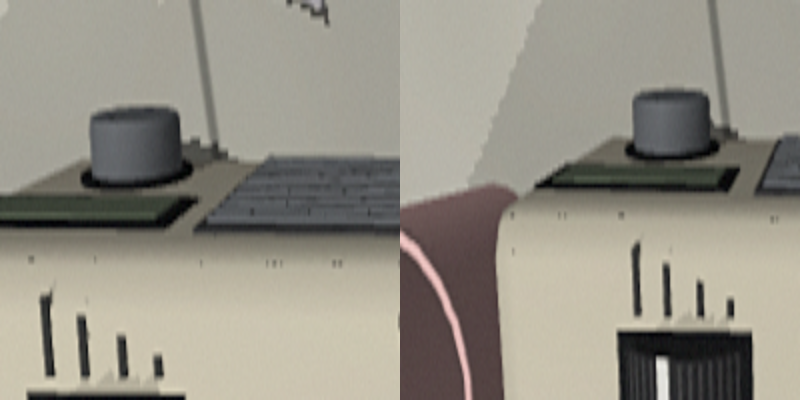

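```bash
python3 -c "
from bench import ticket; print(ticket.close_job())"
```

```text
the job is handed in; nothing more can be done
None
```

I handed the job in: the on/off key was pressed to its stop (9 N, where 4 N is enough), then the volume wheel was rolled from the first position to the third, with the radio still in place to within about 1 mm; the display looked no different afterwards, so "on" is inferred from the press alone.

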